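# Tip the spice shaker out of the round canister

### The job

The spice shaker has dropped deep inside the tall round steel canister, which hangs on a swivel in its wooden stand. Tip the round canister over, away from the robot and nearly as far as it goes, so that the shaker slides out into the white bowl, then let the canister swing back upright. Leave the bowl where it is and the square canister upright.

Things in the scene. Friction and masses are not known exactly. Their poses are not given: they have to be found in the camera images.
- round_can: Round steel canister, 60 mm outside, 54 inside, on side pins. Origin: on its axis at the pins, 160 mm above the worktop; rim 95 above, inner floor 75 below, underside 96 below. z to the mouth; x (level at start) is the tipping direction, away from the robot. Turns about its y only, 0 to 135 deg; 3 to 5 N on the wall above the pins tips it. Bottom-heavy, damped: rights itself in 2 s when let go.
- square_can: Square steel canister, 60 x 60 mm; heights, origin, axes and swivel as the round one. Stays upright. Left or right of the round one, 240 to 480 mm away. Each hangs in a fixed wooden stand: two uprights beside it, 32 mm deep (x), outer faces at y +-54 mm, 181 mm high; low base (48 mm) reaching 95 mm behind the pins, towards the robot.
- shaker: Spice shaker: amber cylinder, paper label, metal cap, 38 mm across, 65 long, about 80 g; origin at its middle, z along it. Starts standing in the round canister, its top 105 mm below the rim, no room for fingers. It slides out only once the canister is over by 120 to 125 degrees; tip it nearly to its stop at 135 and wait a second.
- bowl: White ceramic bowl, loose, 220 mm across, 50 mm high, 600 g; origin at the centre of its underside. Stands in front of the round canister, centre about 150 mm from the pins in the tipping direction, where it catches the shaker.
Mind the look-alikes: they are no part of the job. What is shaped like the part that bears round_can but green, red or yellow is not meant.

How it is judged:
On the way:
1. the round canister is tipped over, mouth below level (angle between round_can's own z axis and vertical above 1.75 rad), for 0.1 s.
At the end, for the whole second after the job is handed in: The shaker lies at rest in the bowl (middle within 100 mm of the bowl's centre from above, under 75 mm above its underside); the bowl stands level (0.1 rad), within 40 mm of its start; both canisters are upright within 10 degrees (horizontal distance between shaker and bowl below 0.1 m and z of shaker in the frame of bowl below 0.075 m and linear speed of shaker below 0.03 m/s and angle between bowl's own z axis and vertical below 0.1 rad and distance of bowl from where it was at the start of the episode below 0.04 m and angle between each of round_can, square_can's own z axis and vertical below 0.17 rad); the robot touches nothing.
It fails at once if the square canister is tipped by more than 20 degrees (angle between square_can's own z axis and vertical above 0.35 rad).
It fails at once if the bowl is shoved more than 60 mm or knocked over (distance of bowl from where it was at the start of the episode above 0.06 m or angle between bowl's own z axis and vertical above 0.5 rad).
It also fails if it takes over 40 s, if anything falls off the work surface, if the arm or the gripper's body presses on something with over 40 N, if the wrist force passes 120 N, or if a joint passes its speed limit or range.

### The arm

A 6-joint arm with a two-finger parallel gripper is mounted at the origin on the work surface. World frame = base frame: x ahead of the robot, y to its left, z up, the work surface at z = 0. Lengths are in m, angles in rad, forces in N, time in s.
With the tool pointing down it reaches from about 0.275 to 1 m from the base axis. Payload 8.4 kg.
Tool frame: the origin (TCP) lies on the centre line of the jaws, within the pads' length; the fingertips stand 17 mm ahead of it and the grasp point (between the pads) lies 2 mm behind it (bot.tcp_to_tips is the z of the fingertips in the tool frame, in m); z points along the fingers, y is the line along which they close (so a half turn about z gives the same grasp; the last joint's range is limited). The gripper opens to 85 mm and grips with 20 to 120 N. Pads are 22 mm wide; open, the fingers measure 114 mm over their backs; the gripper's body (76 mm by 85 mm) begins 54 mm behind the grasp point. The pads swing forward as they close: fully open they stand 13 mm farther back than shut.
Start: joints at [-1.246, 0.353, 1.633, -0, 1.155, -0.002], TCP at [0.201, -0.592, 0.248] pointing down, gripper open.
Joint ranges: [-2.63, 2.63], [-0.92, 2.1], [0.06, 2.66], [-1.3, 4.44], [0, 2.69], [-3.02, 3.02]. Speed limits (rad/s): [2.22, 2.22, 2.79, 3.14, 3.14, 3.14].

### API

Orientations are given as a unit quaternion [x, y, z, w].
In Python, from workcell import bot, hand, kinematics, get_obs, vision, hand_in gives the robot as it stands. The module is installed in compiled form; this text tells all that it offers. Calls block until the motion is done:
- bot.reach(position, orientation): joint-space move of the TCP to a pose.
- bot.servo_line(position, ori=None, velocity=0.15): straight line of the TCP; ori=None keeps the orientation; velocity is the mean speed in m/s.
- bot.goto_joints(angles): joint-space move.
- hand.move_gripper(opening, strength=None): finger opening in m; strength is the grip in N (None keeps the last); returns when the fingers have stopped.
- bot.dwell(seconds).
- kinematics.solve_ik(position, orientation): joint angles nearest the present ones, or None.
- get_obs(): the state.
- vision.read_camera(name): name is "scene" or "top" or "wrist"; returns a dict with "frame" (400x640x3 uint8, red, green, blue), "intrinsics" (3x3 intrinsics, pixels), "view" (4x4, takes a point from world to camera coordinates). Camera axes: x right, y down, z forward; pixel columns grow to the right and rows downward; lengths in m; the calibration is good to about 2 mm. A picture is of the moment at which its call begins. There is no depth.
A pose or a line that the arm cannot do raises bot.IKError and nothing moves.
- hand_in(): hands the job in; it is judged then, once.
The state is a dict: "time_s": time; "joint_pos": joint angles; "joint_vel": joint speeds; "joint_efforts": joint torques, N m; "position": TCP position; "orientation": TCP orientation; "wrist_force": force on the tool from outside, world axes, zero at the start; "ft_torque": the same for the moment, N m; "gripper_width": finger opening in m; "grip_force": force on a finger pad.
Only numpy, scipy, OpenCV 4.12 (cv2) and the standard library are available. Lean on these libraries where they do the work, as an engineer would, in place of code of your own. Each camera call takes 0.05 s, during which the arm holds its last target. There are 200 camera calls.

## Working session

There is one attempt and no reset: what is moved stays moved. The work goes in short steps, each a Python script; the robot and the scene stay as the last script left them, time stands still between calls to the robot, and variables do not carry over. Pictures are saved under pics/ and viewed, at most 10 in all, crops included, and the job is handed in when it is done.

```bash
mkdir -p pics
python3 - <<'E'
from workcell import vision,get_obs
import cv2,numpy as np,pickle
d={}
for n in ["scene","top"]:
    r=vision.read_camera(n); d[n]=r
    cv2.imwrite(f"pics/{n}0.png",cv2.cvtColor(r["frame"],cv2.COLOR_RGB2BGR))
    print(n,r["intrinsics"].tolist(),np.round(r["view"],4).tolist())
pickle.dump(d,open("cams.pkl","wb"))
print(get_obs()["time_s"])
E
```

```text
scene [[381.9138540794753, 0.0, 315.66448000672034], [0.0, 381.9138540794753, 197.5769911828446], [0.0, 0.0, 1.0]] [[-0.2325, 0.9726, 0.0043, 0.321], [0.7176, 0.1746, -0.6742, -0.2745], [-0.6564, -0.1536, -0.7386, 1.3273], [0.0, 0.0, 0.0, 1.0]]
top [[510.18287377987485, 0.0, 321.1842672644931], [0.0, 510.18287377987485, 202.43335621222815], [0.0, 0.0, 1.0]] [[0.021, -0.9998, 0.0029, -0.1859], [-0.9965, -0.0211, -0.0807, 0.5323], [0.0807, -0.0012, -0.9967, 1.3269], [0.0, 0.0, 0.0, 1.0]]
0.1
```

View pics/scene0.png

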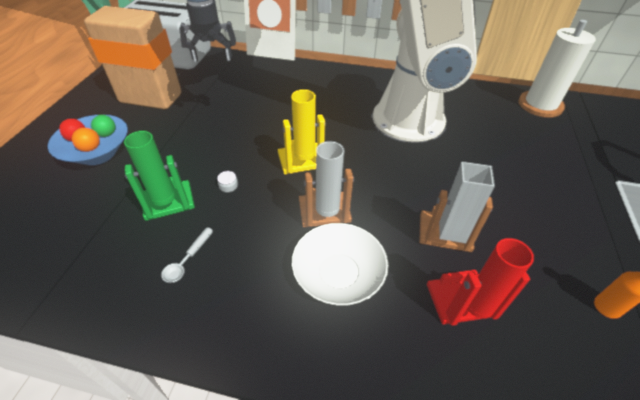

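View pics/top0.png

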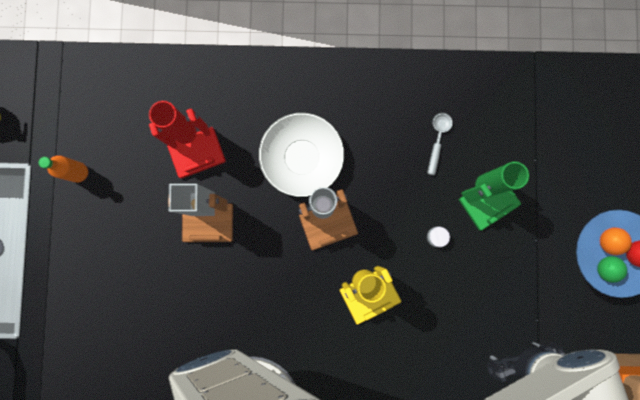

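The steel round canister in the brown wooden stand is at scene (330,150) and top (323,200), and the bowl is at top (301,155). The square canister is at top (183,197). The round cylinders in yellow (371,287), green (513,177) and red (165,113) are decoys, since only the steel one has a wooden stand. I'll confirm this in one enlarged crop.

Run:
```python
import cv2
a=cv2.imread("pics/top0.png")[105:265,250:390]
b=cv2.imread("pics/scene0.png")[130:310,280:400]
a=cv2.resize(a,None,fx=3.125,fy=3.125,interpolation=cv2.INTER_CUBIC)
b=cv2.resize(b,None,fx=2.7778,fy=2.7778,interpolation=cv2.INTER_CUBIC)[:500]
cv2.imwrite("pics/crop.png",cv2.hconcat([a,b]));print(a.shape,b.shape)
```

```text
(500, 438, 3) (500, 333, 3)
```

View pics/crop.png

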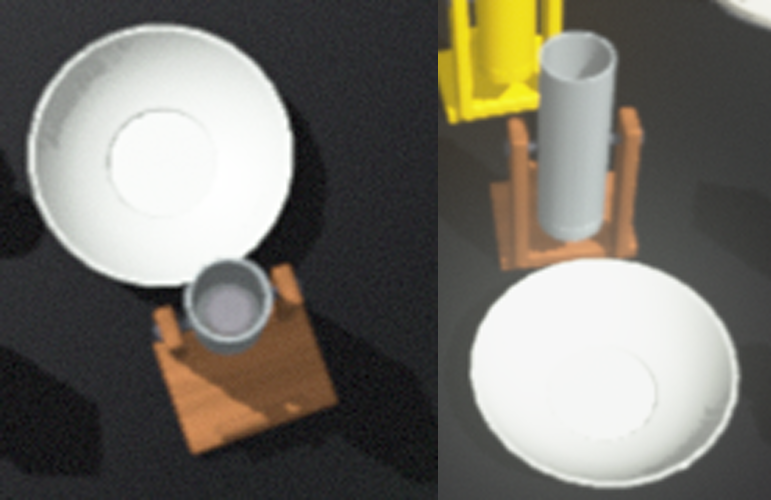

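Crop confirms it: rim centre at top (323.3,201) and scene (330,150.5), wooden stand, grey shaker cap inside. Computing positions.

```bash
cat > geo.py <<'E'
import pickle,numpy as np
C=pickle.load(open("cams.pkl","rb"))
def px(n,u,v,z):
    r=C[n];V=np.array(r["view"]);R,t=V[:3,:3],V[:3,3]
    o=-R.T@t;d=R.T@np.linalg.inv(r["intrinsics"])@[u,v,1]
    return o+d*(z-o[2])/d[2]
E
python3 - <<'E'
from geo import *
np.set_printoptions(precision=4,suppress=True)
c=lambda u,v:(250+u/3.125,105+v/3.125)
P=lambda n,*a:print(n,px(*a))
P("rim top","top",*c(229,300),.255);P("rim sc","scene",330,150.5,.255)
P("bowl","top",*c(160.5,155.5),.05)
P("base bl","top",*c(197,453),.048);P("base br","top",*c(336,403),.048)
P("upL","top",*c(168,328),.181);P("upR","top",*c(288,284),.181)
for q in [(183,197)]:P("sq","top",*q,.255)
P("yellow","top",371,285,.255)
P("red","top",165,113,.255)
b1=px("top",*c(197,453),.048);b2=px("top",*c(336,403),.048);d=b1-b2
print("yaw",np.arctan2(d[0],-d[1]),np.linalg.norm(d))
E
```

```text
rim top [ 0.5204 -0.1788  0.255 ]
rim sc [ 0.5233 -0.1744  0.255 ]
bowl [ 0.6574 -0.1203  0.05  ]
base bl [ 0.4109 -0.1562  0.048 ]
base br [ 0.4544 -0.27    0.048 ]
upL [ 0.5048 -0.1342  0.181 ]
upR [ 0.5396 -0.223   0.181 ]
sq [0.5227 0.1278 0.255 ]
yellow [ 0.3408 -0.2855  0.255 ]
red [0.7085 0.1756 0.255 ]
yaw -2.7765347118830137 0.12182755691125252
```

```bash
cat > arm.py <<'E'
from workcell import bot,hand,kinematics,get_obs,vision,hand_in
import numpy as np,cv2
from scipy.spatial.transform import Rotation as R
pin=np.array([.522,-.177,.160]);yaw=.37
ex=np.array([np.cos(yaw),np.sin(yaw),0]);ey=np.array([-ex[1],ex[0],0]);ez=np.array([0,0,1.])
L=bot.tcp_to_tips;H=.073;r=.011
def ori(s): return R.from_matrix(np.c_[np.cross(s*ey,-ez),s*ey,-ez]).as_quat()
def tcp(th,gap=0.):   # TCP so that the shut fingertips touch the rear wall at can angle th (deg)
    t=np.radians(th);c,s=np.cos(t),np.sin(t)
    x=-(.03+r+gap)*c+H*s; z=(.03+r+gap)*s+H*c
    return pin+ex*x+ez*(z-r+L)
def f(): return np.round(get_obs()["wrist_force"],1)
def pic(n):
    i=vision.read_camera(n[:-1])["frame"];cv2.imwrite(f"pics/{n}.png",cv2.cvtColor(i,cv2.COLOR_RGB2BGR))
E
python3 - <<'E'
from arm import *
o=get_obs();q0=np.array(o["joint_pos"])
p=tcp(0,.03);p[2]=.42
best=None
for s in(1,-1):
    q=kinematics.solve_ik(p,ori(s));print(s,L,None if q is None else np.round(q,2))
    if q is not None and (best is None or abs(q[5]-q0[5])<best[0]): best=(abs(q[5]-q0[5]),s)
s=best[1];print("s",s)
hand.move_gripper(0)
c=np.array(o["position"]);c[2]=.42
bot.servo_line(c,velocity=.2)
bot.reach(p,ori(s));bot.servo_line(tcp(0,.03),velocity=.15)
o=get_obs();print(o["time_s"],o["position"],f(),np.round(o["joint_pos"],2));pic("scene1")
E
```

```text
1 0.017 [-0.42  0.03  1.66 -0.    1.45 -2.36]
-1 0.017 [-0.42  0.03  1.66 -0.    1.45  0.78]
s -1
4.9333 [ 0.45629423 -0.20293442  0.23979555] [-0.3 -0.4  0.1] [-0.42  0.17  1.91 -0.    1.07  0.78]
```

View pics/scene1.png

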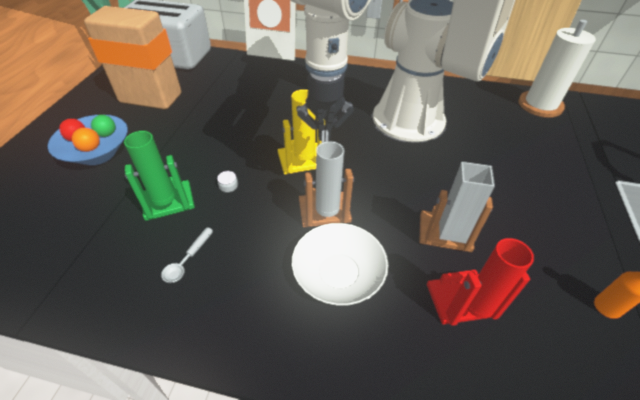

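The fingers are shut behind the rim at about (324,138), clear of the yellow decoy and the bowl. Next I push along the arc, watching the force.

Run:
```python
from arm import *
bot.servo_line(tcp(0,.003),velocity=.08)
for th in [12,26,40,54,68,82,96,108,118]:
    bot.servo_line(tcp(th),velocity=.1);F=f();print(th,F)
    if np.linalg.norm(F)>25: break
print(get_obs()["time_s"]);pic("scene2")
```

```text
12 [-1.2 -1.1  2.1]
26 [-2.1 -2.   2.3]
40 [-0.5 -0.2  3.5]
54 [-1.7 -0.9  2.7]
68 [-2.2 -0.4  2.9]
82 [-0.9 -0.9  2.4]
96 [-1.1 -0.9  3.9]
108 [ 0.5 -0.7  3.2]
118 [1.1 0.8 2.9]
8.55
```

View pics/scene2.png

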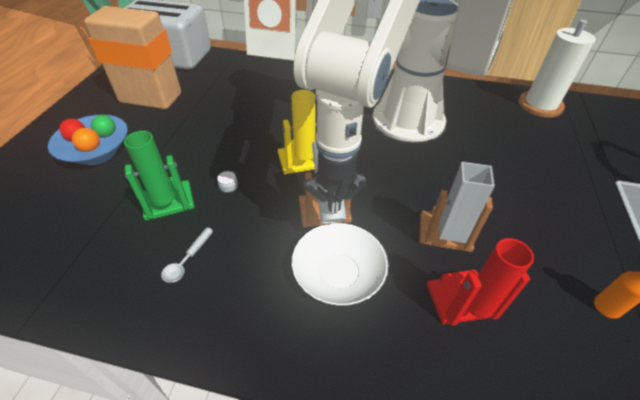

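The canister lies over under the fingers at (335,205) with contact at about 3 N, and the bowl at (340,263) hasn't moved. I'll continue in small steps until the stop is felt or the nominal angle is 133.

Run:
```python
from arm import *
for th in [122,125,127,129,131,133]:
    bot.servo_line(tcp(th),velocity=.04);F=f();print(th,F)
    if np.linalg.norm(F)>10: break
bot.dwell(1.5);print(get_obs()["time_s"],f());pic("scene3")
i=cv2.imread("pics/scene3.png")[150:310,260:420];cv2.imwrite("pics/scene3c.png",cv2.resize(i,None,fx=3.5,fy=3.5,interpolation=cv2.INTER_CUBIC))
```

```text
122 [ 1.2 -0.2  2.5]
125 [ 1.2 -0.6  2.7]
127 [ 1.2 -1.1  2. ]
129 [0.3 0.  1.7]
131 [1.8 0.7 2. ]
133 [1.5 0.4 1.7]
11.6583 [3.7 0.3 0.5]
```

View pics/scene3c.png

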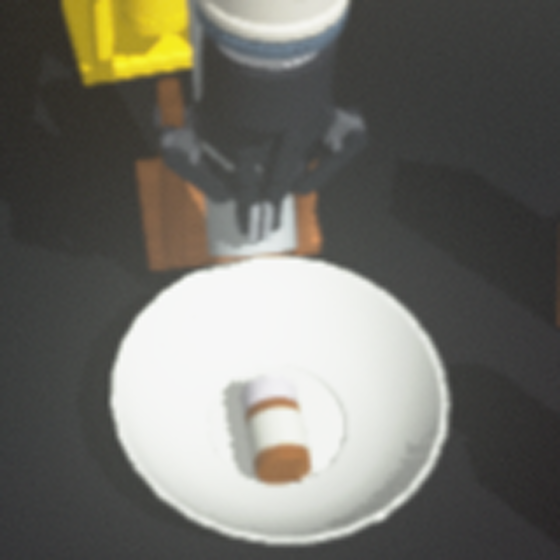

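The shaker lies in the middle of the bowl, at crop (275,430). I'll take the fingers back along the arc, then up and clear.

Run:
```python
from arm import *
for th in [122,108,94,80,66,52,38,24,12,0]:
    bot.servo_line(tcp(th),velocity=.12)
bot.servo_line(tcp(0,.04),velocity=.15)
p=tcp(0,.04);p[2]=.42;bot.servo_line(p,velocity=.2);bot.dwell(1.5)
print(get_obs()["time_s"],f());pic("scene4")
```

```text
17.7833 [0.4 0.2 0.2]
```

View pics/scene4.png

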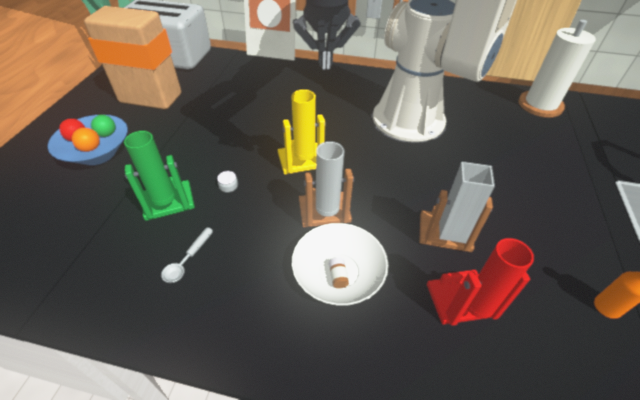

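The round canister is upright again at (330,150), the shaker is in the unmoved bowl at (340,273), the square canister is untouched and the arm is clear.

```bash
python3 -c "
from workcell import hand_in
print(hand_in())"
```

```text
the job is handed in; nothing more can be done
None
```

I handed the job in at about 18 s. The last picture shows the shaker lying in the bowl, the bowl where it started, both canisters upright and the arm clear; `hand_in()` returned no verdict.

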